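Bolt the strip holder shut past its safety bar

ROBOT

A 6-joint arm with a two-finger parallel gripper is mounted at the origin on a cart in front of the work surface, level with it; the furniture and walls round the work are solid. World frame = base frame: x ahead of the robot, y to its left, z up, the work surface at z = 0. Lengths are in m, angles in degrees, forces in N, time in s.
With the tool pointing down it reaches from about 0.25 to 0.85 m from the base axis. Payload 12.5 kg.
Tool frame: the origin (TCP) lies on the mounting face of the last link; the fingertips stand 186 mm ahead of it and the grasp point (between the pads) lies 167 mm ahead of it; z points along the fingers, y is the line along which they close (so a half turn about z gives the same grasp; the last joint's range is limited). The gripper opens to 93 mm and grips with 3 to 60 N. Pads are 15 mm wide; open, the fingers measure 128 mm over their backs; the gripper's body (75 mm by 188 mm) begins 65 mm behind the grasp point.
Start: joints at [62.303, 20.094, 94.641, -0, 65.266, -4.847], TCP at [0.214, 0.507, 0.405] pointing down, gripper open.
Joint ranges: [-157.81, 157.81], [-45, 120.19], [0.68, 151.7], [-89.99, 269.99], [4.06, 180], [-164.3, 164.3]. Speed limits (degrees/s): [127.2, 127.2, 159.86, 180, 180, 180].

INTERFACE

Orientations are given as a 3x3 rotation matrix whose columns are the frame's x, y, z axes.
In Python, from bench import manip, cams gives the robot as it stands. The module is installed in compiled form; this text tells all that it offers.
- The arm moves only by the tool apply_moves, never from a script. Its arguments are lists of equal length, an entry for each row: "fingers": the opening, from 0 (shut) to 1 (fully open); "slide": the shift along the tool's x, y, z in mm, a list of three; "turn": the turn about the tool's z in degrees. A call has 1 to 5 rows; each row shifts and turns the commanded pose from where the row before left it, along the tool's axes as they then stand; what a row does not reach is not made up. A row lasts 1/12 s, in which the tool goes at most 41.7 mm and 7.16 degrees, less where a joint would pass 70% of its speed; a pose out of reach is approached as far as the arm can. A call is refused whole if a number of a shift passes 41.7 or a number of a turn 7.16, either way. A call with a gripper value outside its range is refused whole. The fingers move at their own pace and stop on an object; "force" is the grip in N (left out, the last holds). Time passes only in rows, so rows that do not move let the fingers close. It gives the time, the measured TCP pose, the force, the opening and the grip force at its end, in the units of the state.
- manip.observe(): the state, without advancing time (a new reading comes with each control period).
- cams.get_image(name): name is "scene" or "top" or "wrist"; returns a dict with "pixels" (480x640x3 uint8, blue, green, red), "vertical_fov" (degrees; the focal length in pixels is half the picture's height over the tangent of half this angle, whatever the lens; pixels are square), "cx", "cy" (the principal point, pixels), "extrinsics" (4x4, takes a point from camera to world coordinates); the wrist camera has in their place "tool_from_camera" (4x4, takes a point from camera to tool coordinates, whose origin is the TCP and whose axes are the flange's). Camera axes: x right, y up, looking along -z (the intrinsics and any distortion apply to the point x, -y, -z); pixel columns grow to the right and rows downward; lengths in m; the calibration is good to about 2 mm. A picture is of the moment at which its call begins: read the wrist's pose just before it. There is no depth.
- manip.finish_job(): hands the job in; it is judged then, once.
The state is a dict: "time_s": time; "joint_positions": joint angles; "qd": joint speeds; "effort": joint torques, N m; "eef_pos": TCP position; "orientation": TCP orientation; "wrist_force": force on the tool from outside, world axes, zero at the start; "moment": the same for the moment, N m; "gripper_width": finger opening in m; "grip_force": force on a finger pad.
Only numpy, scipy, OpenCV 4.12 (cv2) and the standard library are available. Lean on these libraries where they do the work, as an engineer would, in place of code of your own. Each camera call takes 0.05 s, during which the arm holds its last target. There are 200 camera calls.

TASK

Lock the maple strip into its holder: press the yellow spring safety bar down with one fingertip and, keeping it down all the while, push the red tab of the bolt with the other fingertip until the bolt is fully home. Then take the fingers away so that the bar springs back up and locks the bolt. Only press and push: the strip stays lying where it is, and the cork block and the thumb plane beside the holder are left alone.

Things in the scene. Friction and masses are not known exactly. Their poses are not given: they have to be found in the camera images.
- strip_holder: Green-painted board 250 x 130 x 18 mm, fixed. Origin: centre of its underside; x = the way the bolt closes, y left, z up; offsets below are in this frame, in mm. Bolt along y = -30, safety bar along y = +26; between them nothing is higher than z = 46. Behind the red tab is only the board (top z = 18). Strip channel at x = 62; dark steel keeper for the bolt's nose at x = 78 to 106, 52 high.
- bar_top (a point): Centre of the top face of the yellow safety bar, at (-42.5, 26, 60) when the bar is up. The top face is flat and smooth, 125 mm long in x (-105 to +20), 26 mm wide in y; a fingertip can press it anywhere and slide along it.
- safety_bar (a joint): How far the bar is pressed down, m: 0 = up, 0.010 = on its stop. The spring pushes back with about 3.6 N at the top, 7 N at the bottom. Its steel teeth block a lug on the bolt: the bolt slides only while the bar is more than 0.0065 down. With the bolt home and the bar let go, the last tooth rises behind the lug.
- tab_back (a point): Centre of the back face of the bolt's red upright tab, the face to push towards +x: at (-55 + bolt travel, -30, 60). The tab is 28 mm wide in y, 8 mm thick in x, from z = 40 to 80, so it stands 20 mm higher than the bar. Its centre line is 56 mm from the bar's (29 mm clear between them in y).
- bolt (a joint): Travel of the bolt, m: near 0 = open (start), 0.046 = fully home against its stop, nose through the keeper. Needs about 2 to 3 N to slide, when free; it stays where it is left.
- strip_centre (a point): Centre of the loose maple strip, 20 x 86 x 8 mm, lying in the holder's channel across the bolt's path; the bolt passes 4 mm above it.
- cork_centre (a point): Centre of the loose cork sanding block, 44 x 70 x 28 mm, on the table to the right of the holder. Bystander.
- plane_centre (a point): Centre of the body of the loose small wooden thumb plane, 25 x 60 x 34 mm, on the table to the left of the holder. Bystander.

How it is judged:
By the outcome, as a careful person would: the job done as asked, in the order asked, and still so for the second after the job is handed in, with the robot touching nothing.
It also fails if it takes over 35 s, if anything falls off the work surface, if the arm or the gripper's body presses on something with over 40 N, if the wrist force passes 120 N, or if a joint passes its speed limit or range.

## Working session

There is one attempt and no reset: what is moved stays moved. The work goes in short steps, Python scripts to look and compute and a tool call to move; the robot and the scene stay as the last step left them, time stands still between calls to the robot, and variables do not carry over. Pictures are saved under pics/ and viewed, at most 10 in all, crops included, and the job is handed in when it is done.

Besides the shell and the picture viewer there is one more tool, called after "Emit:" by a JSON object that holds its "op" and its "data", one argument or row to a line. apply_moves: Moves the arm, as the interface text tells. Its arguments: {"type":"object","properties":{"fingers":{"type":"array","items":{"type":"number"}},"slide":{"type":"array","items":{"type":"array","items":{"type":"number"}}},"turn":{"type":"array","items":{"type":"number"}},"force":{"type":"number"}},"required":["fingers","slide","turn"]}

```bash
mkdir -p pics; python3 - <<'E'
from bench import manip,cams
import cv2,numpy as np,pickle
s=manip.observe();print(s)
d={}
for n in("scene","top"):
    im=cams.get_image(n);d[n]=im;cv2.imwrite(f"pics/{n}.png",im["pixels"])
    print(n,{k:v for k,v in im.items() if k!="pixels"})
pickle.dump(d,open("im.pkl","wb"))
E
```

```text
{'time_s': 0.0, 'joint_positions': array([ 6.23044964e+01,  2.01245135e+01,  9.46761002e+01, -1.01547911e-03,
        6.52639949e+01, -4.84687960e+00]), 'qd': array([0.00195401, 0.0317197 , 0.03598902, 0.13941187, 0.01090012,
       0.08970191]), 'effort': array([-1.96660089e-04, -4.97321069e+01, -2.85256791e+01,  6.98051392e-02,
        2.56991351e-02, -1.43907223e-04]), 'eef_pos': array([0.21348184, 0.5067463 , 0.40420526]), 'orientation': array([[-9.21536818e-01,  3.88290656e-01, -5.09839443e-04],
       [ 3.88290983e-01,  9.21536272e-01, -1.00592090e-03],
       [ 7.92458517e-05, -1.12495921e-03, -9.99999364e-01]]), 'wrist_force': array([0.23869885, 0.29043255, 1.17997317]), 'moment': array([-0.01176342, -0.02102565, -0.01149537]), 'grip_force': 0.0, 'gripper_width': 0.09294958169015922}
scene {'vertical_fov': 52.936738654648174, 'cx': 322.82904322782576, 'cy': 239.57616957345175, 'extrinsics': array([[ 0.73613921,  0.45562915, -0.50050089,  0.13619031],
       [-0.67670218,  0.50984058, -0.53116545, -0.43132234],
       [ 0.0131612 ,  0.72970176,  0.68363889,  0.6483915 ],
       [ 0.        ,  0.        ,  0.        ,  1.        ]])}
top {'vertical_fov': 45.38814247243978, 'cx': 318.1835175343947, 'cy': 237.1676499130405, 'extrinsics': array([[-0.01224685,  0.99763864, -0.06758082,  0.4816311 ],
       [-0.99980971, -0.01324375, -0.01432303, -0.00222601],
       [-0.01518423,  0.06739255,  0.99761099,  1.07356798],
       [ 0.        ,  0.        ,  0.        ,  1.        ]])}
```

View pics/top.png

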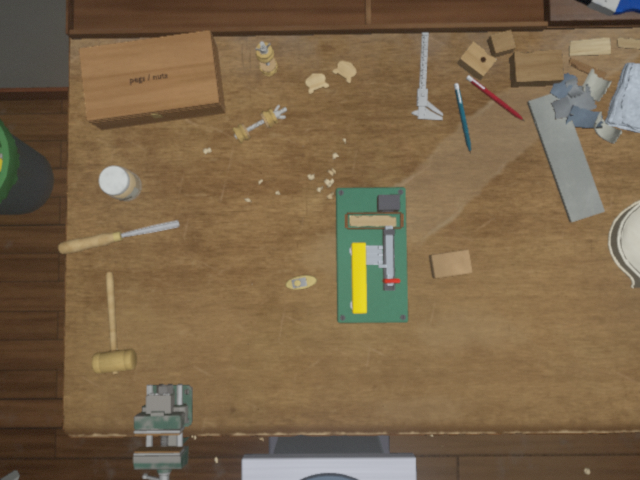

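View pics/scene.png

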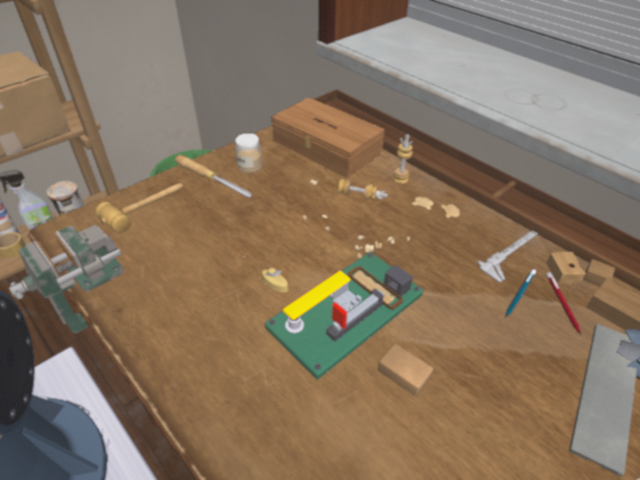

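The top view shows the holder at u 337–408, v 187–322, with +x up the image. The yellow bar is at u 352–367, v 243–313, and the red tab is near (391,281). The scene view shows the same layout, with the cork to the right and the plane to the left.

```bash
cat >h.py <<'E'
import numpy as np,cv2
def ray(im,p,T=None):
    T=im["extrinsics"] if T is None else T
    f=240/np.tan(np.radians(im["vertical_fov"]/2))
    d=T[:3,:3]@np.array([(p[0]-im["cx"])/f,-(p[1]-im["cy"])/f,-1]);return T[:3,3],d
def plane(im,p,z,T=None):
    o,d=ray(im,p,T);return o+d*(z-o[2])/d[2]
def mask(px,c):
    h=cv2.cvtColor(px,cv2.COLOR_BGR2HSV)
    R={"y":((24,150,120),(36,255,255)),"r":((0,190,80),(6,255,255)),"g":((65,80,30),(90,255,160))}[c]
    m=cv2.inRange(h,*R)
    if c=="r": m|=cv2.inRange(h,(174,190,80),(180,255,255))
    return m
def blobs(m,n=2):
    cs=cv2.findContours(m,cv2.RETR_EXTERNAL,cv2.CHAIN_APPROX_NONE)[0]
    return sorted(cs,key=cv2.contourArea)[::-1][:n]
E
python3 - <<'E'
import pickle;from h import *
d=pickle.load(open("im.pkl","rb"))
np.set_printoptions(precision=4,suppress=True)
for n in d:
  for c,z in(("y",.06),("r",.08),("g",.018)):
    for b in blobs(mask(d[n]["pixels"],c)):
      r=cv2.minAreaRect(b);q=cv2.boxPoints(r)
      print(n,c,cv2.contourArea(b),np.round(r[0],1),"\n",np.array([plane(d[n],p,z) for p in list(q)+[r[0]]])[:,:2].tolist() if cv2.contourArea(b)>10 else"")
E
```

```text
scene y 964.0 [316.7 294.7] 
 [[0.41321765213402595, -0.0476731608031582], [0.5454327592948213, -0.047964240503625744], [0.5360135929054096, -0.07736841762923063], [0.40760004440692765, -0.07474481363200736], [0.4727882786457098, -0.062078892089750204]]
scene r 151.5 [339.5 315.5] 
 [[0.4685997143915922, -0.10569924440941564], [0.48096022476250755, -0.11681888046020894], [0.4510832451027933, -0.14720660103841615], [0.43926134940112704, -0.13655042238752396], [0.45965208480451925, -0.12690170290213781]]
scene r 21.0 [571.3 317.1] 
 [[0.7232293338214663, -0.3442924184085139], [0.7274346526994535, -0.3452668298173043], [0.704204296539, -0.37423318709087655], [0.7002028516324831, -0.3732341091971964], [0.7135478877475269, -0.3595286415142433]]
scene g 3840.5 [344.1 308.2] 
 [[0.39344915234763456, -0.025212136167495458], [0.6868430274526282, 4.473202927851583e-05], [0.6371515424418578, -0.15490881606454215], [0.37985208327763326, -0.15375035441107116], [0.5112676472745313, -0.08791430582836407]]
scene g 426.0 [367.1 265.9] 
 [[0.5686276697521873, -0.028019192144113025], [0.614978340392906
[... 252 characters left out ...]
203496219123114], [0.41599488242450916, -0.06984093142892675], [0.41627132801949696, -0.0453270914240399], [0.47731777531729574, -0.05862882439790962]]
top y 6.5 [  0.5 164.5] 
 
top r 6.5 [391.  280.2] 
 
top g 4508.0 [371.3 254.6] 
 [[0.6436604240587742, -0.021452084693278677], [0.6436378998035213, -0.14808700606646785], [0.398009404855702, -0.14606405927873273], [0.3976182408969748, -0.021405168876488485], [0.5197641749140566, -0.08430126515703834]]
top g 63.5 [402. 201.] 
 [[0.6423071839822044, -0.1395827281768243], [0.6421994435133681, -0.14696739185414232], [0.5938638283037339, -0.14588908600812864], [0.5939661083448096, -0.13852692079156806], [0.6180470812792748, -0.1427409376258756]]
```

Emit:
{"op": "apply_moves", "data": {
  "fingers": [0.43,0.43,0.43,0.43],
  "slide": [
    [0,0,0],
    [0,0,0],
    [0,0,0],
    [0,0,0]
  ],
  "turn": [-5.5,-5.5,-5.5,-5.7]
}}

```text
time_s: 0.43
eef_pos: [0.2135, 0.5068, 0.4044]
orientation: [[-1.0, 0.007, -0.0], [0.007, 1.0, -0.001], [0.0, -0.001, -1.0]]
wrist_force: [-0.0, 0.2, -0.7]
gripper_width: 0.0708
grip_force: 0.0
```

Emit:
{"op": "apply_moves", "data": {
  "fingers": [0.43,0.43,0.43,0.43,0.43],
  "slide": [
    [-13,-33,0],
    [-13,-33,0],
    [-13,-33,0],
    [-13,-33,0],
    [-13,-33,0]
  ],
  "turn": [0,0,0,0,0]
}}

```text
time_s: 0.85
eef_pos: [0.2768, 0.3395, 0.4045]
orientation: [[-1.0, 0.011, -0.0], [0.011, 1.0, -0.0], [0.0, -0.0, -1.0]]
wrist_force: [1.6, -0.6, 0.3]
gripper_width: 0.041
grip_force: 0.0
```

Emit:
{"op": "apply_moves", "data": {
  "fingers": [0.43,0.43,0.43,0.43,0.43],
  "slide": [
    [-13,-33,0],
    [-13,-33,0],
    [-13,-33,0],
    [-13,-33,0],
    [-13,-33,0]
  ],
  "turn": [0,0,0,0,0]
}}

```text
time_s: 1.27
eef_pos: [0.3398, 0.1737, 0.4047]
orientation: [[-1.0, 0.011, 0.0], [0.011, 1.0, -0.0], [-0.0, -0.0, -1.0]]
wrist_force: [1.3, 0.3, -0.8]
gripper_width: 0.0401
grip_force: 0.0
```

Emit:
{"op": "apply_moves", "data": {
  "fingers": [0.43,0.43,0.43,0.43,0.43],
  "slide": [
    [-13,-33,0],
    [-13,-33,0],
    [-13,-33,0],
    [-13,-33,0],
    [-13,-33,0]
  ],
  "turn": [0,0,0,0,0]
}}

```text
time_s: 1.68
eef_pos: [0.403, 0.0078, 0.4047]
orientation: [[-1.0, 0.011, 0.0], [0.011, 1.0, 0.0], [-0.0, 0.0, -1.0]]
wrist_force: [1.2, 0.8, 0.4]
gripper_width: 0.04
grip_force: 0.0
```

Emit:
{"op": "apply_moves", "data": {
  "fingers": [0.43,0.43,0.43,0.43,0.43],
  "slide": [
    [-14,-30,0],
    [-14,-30,15],
    [-14,-30,15],
    [0,0,20],
    [0,0,0]
  ],
  "turn": [0,0,0,0,0]
}}

```text
time_s: 2.1
eef_pos: [0.4434, -0.0818, 0.3517]
orientation: [[-1.0, 0.014, -0.005], [0.014, 1.0, 0.002], [0.005, 0.001, -1.0]]
wrist_force: [-1.5, 0.1, -0.5]
gripper_width: 0.0397
grip_force: 0.0
```

```bash
cat >w.py <<'E'
from bench import manip,cams
from h import *
import sys
np.set_printoptions(precision=4,suppress=True)
s=manip.observe();im=cams.get_image("wrist");cv2.imwrite(f"pics/{sys.argv[1]}.png",im["pixels"])
M=np.eye(4);M[:3,:3]=s["orientation"];M[:3,3]=s["eef_pos"];T=M@im["tool_from_camera"]
print(s["eef_pos"],s["gripper_width"],T[:3,3])
for c,z in(("y",.06),("r",.08)):
  for b in blobs(mask(im["pixels"],c)):
    if cv2.contourArea(b)<40: continue
    r=cv2.minAreaRect(b)
    print(c,cv2.contourArea(b)); 
    for q in cv2.boxPoints(r): print(q,plane(im,q,z,T)[:2])
    print("c",r[0],plane(im,r[0],z,T)[:2])
E
python3 w.py w1
```

```text
[ 0.4434 -0.0818  0.3517] 0.039661642539484294 [ 0.3729 -0.0813  0.3323]
y 4522.5
[332.6194 340.8855] [ 0.5256 -0.074 ]
[335.653  198.3118] [ 0.414 -0.071]
[371.3815 199.072 ] [ 0.4149 -0.0457]
[368.348  341.6457] [ 0.5267 -0.0462]
c (352.0004577636719, 269.9787292480469) [ 0.4676 -0.0592]
r 496.0
[261. 265.] [ 0.4561 -0.1231]
[296. 265.] [ 0.4565 -0.0992]
[296. 288.] [ 0.4733 -0.0997]
[261. 288.] [ 0.4729 -0.124 ]
c (278.5, 276.5) [ 0.4646 -0.1115]
```

View pics/w1.png

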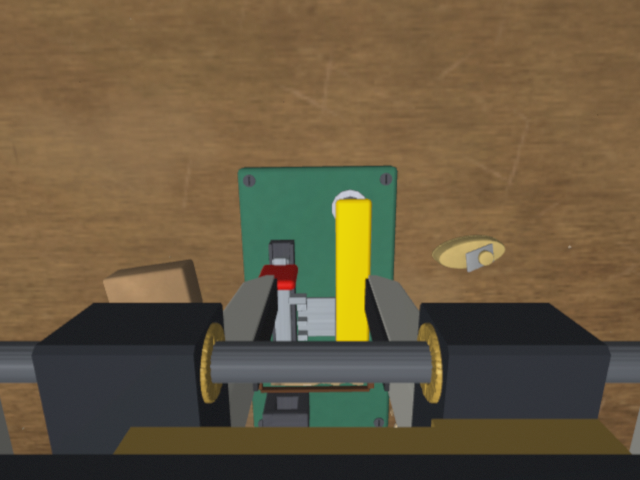

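The wrist view, with −x up the image, shows the yellow bar at u 333–371 and the red tab at u 261–297. The tab's top back edge is at about v 280, so the back face is at x≈0.466. Both fingertips line up in y with their targets.

Emit:
{"op": "apply_moves", "data": {
  "fingers": [0.43,0.43,0.43,0.43,0.43],
  "slide": [
    [0,0,0],
    [0,0,25],
    [0,0,25],
    [0,0,25],
    [0,0,0]
  ],
  "turn": [0,0,0,0,0]
}}

```text
time_s: 2.57
eef_pos: [0.443, -0.0798, 0.2778]
orientation: [[-1.0, 0.01, -0.004], [0.01, 1.0, 0.001], [0.004, 0.001, -1.0]]
wrist_force: [0.1, 0.5, 0.1]
gripper_width: 0.0401
grip_force: 0.0
```

Emit:
{"op": "apply_moves", "data": {
  "fingers": [0.43,0.43,0.43],
  "slide": [
    [0,0,10],
    [0,0,0],
    [0,0,0]
  ],
  "turn": [0,0,0]
}}

```text
time_s: 2.82
eef_pos: [0.4443, -0.0806, 0.2708]
orientation: [[-1.0, 0.011, 0.001], [0.011, 1.0, -0.0], [-0.001, -0.0, -1.0]]
wrist_force: [-0.2, -0.3, -0.1]
gripper_width: 0.04
grip_force: 0.0
```

Emit:
{"op": "apply_moves", "data": {
  "fingers": [0.43,0.43,0.43,0.43],
  "slide": [
    [0,-5.5,5],
    [0,0,10],
    [0,0,5],
    [0,0,0]
  ],
  "turn": [0,0,0,0]
}}

```text
time_s: 3.15
eef_pos: [0.4435, -0.0864, 0.2486]
orientation: [[-1.0, 0.012, -0.002], [0.012, 1.0, 0.001], [0.002, 0.001, -1.0]]
wrist_force: [-0.9, -0.4, -1.1]
gripper_width: 0.04
grip_force: 0.0
```

```bash
python3 w.py w2; python3 - <<'E'
from bench import cams
import cv2
for n in["scene"]:
    p=cams.get_image(n)["pixels"][200:400,240:460];cv2.imwrite("pics/s2.png",cv2.resize(p,None,fx=3,fy=3,interpolation=2)[:600])
E
```

```text
[ 0.4435 -0.0864  0.2486] 0.040020178054577436 [ 0.3731 -0.086   0.229 ]
y 3404.5
[352.0023 340.9048] [ 0.4688 -0.0721]
[354.6482 229.7773] [ 0.4135 -0.0713]
[410.4023 231.1048] [ 0.4144 -0.0463]
[407.7564 342.2323] [ 0.4699 -0.045 ]
c (381.2022705078125, 286.00482177734375) [ 0.4406 -0.0587]
y 1679.0
[352. 383.] [ 0.4921 -0.0719]
[396. 383.] [ 0.4924 -0.0499]
[396. 427.] [ 0.5185 -0.049 ]
[352. 427.] [ 0.5182 -0.0717]
c (374.0, 405.0) [ 0.5051 -0.0606]
r 283.0
[271. 324.] [ 0.4491 -0.1079]
[294. 324.] [ 0.4492 -0.0982]
[294. 339.] [ 0.4563 -0.0984]
[271. 339.] [ 0.4561 -0.1083]
c (282.5, 331.5) [ 0.4527 -0.1032]
```

View pics/w2.png

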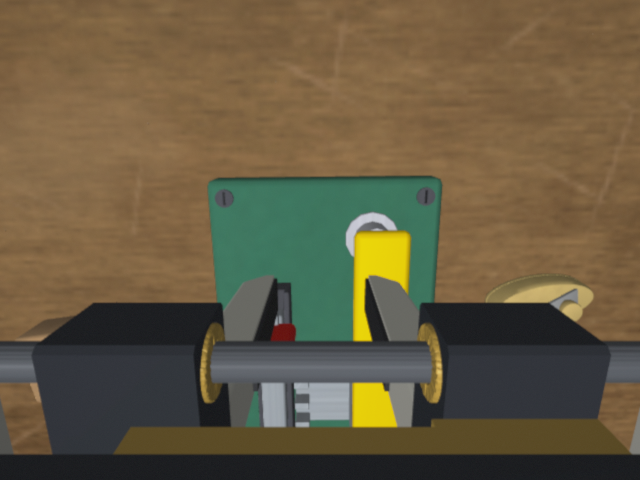

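View pics/s2.png

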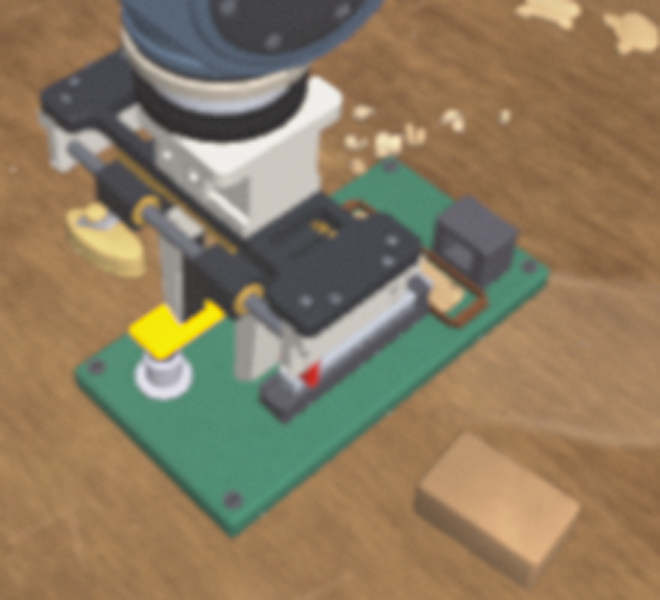

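The views show the left finger over the yellow bar and the right finger just behind the red tab. Now I press.

Emit:
{"op": "apply_moves", "data": {
  "fingers": [0.43,0.43,0.43,0.43],
  "slide": [
    [0,0,4],
    [0,0,3],
    [0,0,0],
    [0,0,0]
  ],
  "turn": [0,0,0,0]
}}

```text
time_s: 3.58
eef_pos: [0.4441, -0.0863, 0.2429]
orientation: [[-1.0, 0.011, 0.001], [0.011, 1.0, -0.0], [-0.001, -0.0, -1.0]]
wrist_force: [0.8, 0.5, 5.1]
gripper_width: 0.0402
grip_force: 2.4
```

Emit:
{"op": "apply_moves", "data": {
  "fingers": [0.43,0.43,0.43,0.43],
  "slide": [
    [0,0,3],
    [0,0,2],
    [0,0,0],
    [0,0,0]
  ],
  "turn": [0,0,0,0]
}}

```text
time_s: 3.92
eef_pos: [0.444, -0.0863, 0.2381]
orientation: [[-1.0, 0.011, 0.001], [0.011, 1.0, -0.0], [-0.001, -0.0, -1.0]]
wrist_force: [0.6, 0.7, 6.5]
gripper_width: 0.0402
grip_force: 3.2
```

Emit:
{"op": "apply_moves", "data": {
  "fingers": [0.43,0.43,0.43,0.43,0.43],
  "slide": [
    [0,0,1.5],
    [0,0,0],
    [-4,0,0],
    [-4,0,0],
    [0,0,0]
  ],
  "turn": [0,0,0,0,0]
}}

```text
time_s: 4.33
eef_pos: [0.4516, -0.0863, 0.2363]
orientation: [[-1.0, 0.011, -0.002], [0.011, 1.0, 0.0], [0.002, 0.0, -1.0]]
wrist_force: [-3.8, 0.2, 7.3]
gripper_width: 0.0399
grip_force: 3.5
```

Emit:
{"op": "apply_moves", "data": {
  "fingers": [0.43,0.43,0.43,0.43,0.43],
  "slide": [
    [-4,0,0],
    [-4,0,0],
    [-4,0,0],
    [-4,0,0],
    [0,0,0]
  ],
  "turn": [0,0,0,0,0]
}}

```text
time_s: 4.75
eef_pos: [0.4671, -0.0864, 0.2362]
orientation: [[-1.0, 0.011, -0.004], [0.011, 1.0, 0.001], [0.004, 0.001, -1.0]]
wrist_force: [-8.6, 1.5, 11.6]
gripper_width: 0.04
grip_force: 5.6
```

Emit:
{"op": "apply_moves", "data": {
  "fingers": [0.43,0.43],
  "slide": [
    [0,0,0],
    [0,0,0]
  ],
  "turn": [0,0]
}}

```text
time_s: 4.92
eef_pos: [0.467, -0.0864, 0.2363]
orientation: [[-1.0, 0.011, -0.004], [0.011, 1.0, 0.001], [0.004, 0.001, -1.0]]
wrist_force: [-7.6, 0.6, 11.2]
gripper_width: 0.0403
grip_force: 5.3
```

Emit:
{"op": "apply_moves", "data": {
  "fingers": [0.43,0.43,0.43],
  "slide": [
    [-4,0,0],
    [-4,0,0],
    [0,0,0]
  ],
  "turn": [0,0,0]
}}

```text
time_s: 5.17
eef_pos: [0.4751, -0.0865, 0.2363]
orientation: [[-1.0, 0.011, -0.004], [0.011, 1.0, 0.001], [0.004, 0.001, -1.0]]
wrist_force: [-7.8, 1.2, 10.3]
gripper_width: 0.0398
grip_force: 5.5
```

Emit:
{"op": "apply_moves", "data": {
  "fingers": [0.43,0.43,0.43,0.43,0.43],
  "slide": [
    [-4,0,0],
    [-4,0,0],
    [-4,0,0],
    [-4,0,0],
    [-4,0,0]
  ],
  "turn": [0,0,0,0,0]
}}

```text
time_s: 5.58
eef_pos: [0.4942, -0.0866, 0.2362]
orientation: [[-1.0, 0.01, -0.007], [0.01, 1.0, 0.001], [0.007, 0.001, -1.0]]
wrist_force: [-16.8, 0.5, 19.0]
gripper_width: 0.0402
grip_force: 10.1
```

Emit:
{"op": "apply_moves", "data": {
  "fingers": [0.43,0.43,0.43,0.43],
  "slide": [
    [-3,0,0],
    [-3,0,0],
    [0,0,0],
    [0,0,0]
  ],
  "turn": [0,0,0,0]
}}

```text
time_s: 5.92
eef_pos: [0.5008, -0.0867, 0.2363]
orientation: [[-1.0, 0.011, -0.005], [0.011, 1.0, 0.001], [0.005, 0.001, -1.0]]
wrist_force: [-9.5, 0.9, 13.4]
gripper_width: 0.04
grip_force: 6.6
```

Emit:
{"op": "apply_moves", "data": {
  "fingers": [0.43,0.43,0.43],
  "slide": [
    [-2,0,0],
    [0,0,0],
    [0,0,0]
  ],
  "turn": [0,0,0]
}}

```text
time_s: 6.17
eef_pos: [0.5025, -0.0868, 0.2362]
orientation: [[-1.0, 0.011, -0.005], [0.011, 1.0, 0.001], [0.005, 0.001, -1.0]]
wrist_force: [-11.0, 0.1, 14.4]
gripper_width: 0.04
grip_force: 7.4
```

Emit:
{"op": "apply_moves", "data": {
  "fingers": [0.43,0.43,0.43],
  "slide": [
    [-2,0,0],
    [0,0,0],
    [0,0,0]
  ],
  "turn": [0,0,0]
}}

```text
time_s: 6.42
eef_pos: [0.5037, -0.0868, 0.2362]
orientation: [[-1.0, 0.011, -0.009], [0.011, 1.0, 0.001], [0.009, 0.001, -1.0]]
wrist_force: [-20.1, -0.8, 22.4]
gripper_width: 0.0404
grip_force: 12.1
```

Emit:
{"op": "apply_moves", "data": {
  "fingers": [0.43,0.43,0.43],
  "slide": [
    [-1.5,0,0],
    [0,0,0],
    [0,0,0]
  ],
  "turn": [0,0,0]
}}

```text
time_s: 6.67
eef_pos: [0.5043, -0.0869, 0.2362]
orientation: [[-1.0, 0.011, -0.012], [0.011, 1.0, 0.002], [0.012, 0.002, -1.0]]
wrist_force: [-28.9, -2.8, 29.6]
gripper_width: 0.0401
grip_force: 16.1
```

The tip has stopped moving while the force keeps climbing, so the bolt is against its stop. I'll back off with the bar still down, then lift.

Emit:
{"op": "apply_moves", "data": {
  "fingers": [0.43,0.43,0.43,0.43],
  "slide": [
    [5,0,0],
    [4,0,0],
    [0,0,0],
    [0,0,0]
  ],
  "turn": [0,0,0,0]
}}

```text
time_s: 7.0
eef_pos: [0.4987, -0.087, 0.237]
orientation: [[-1.0, 0.012, 0.002], [0.012, 1.0, -0.0], [-0.002, -0.0, -1.0]]
wrist_force: [0.9, 0.1, 6.6]
gripper_width: 0.0404
grip_force: 3.4
```

Emit:
{"op": "apply_moves", "data": {
  "fingers": [0.43,0.43,0.43,0.43,0.43],
  "slide": [
    [0,0,-5],
    [0,0,-10],
    [0,0,-20],
    [0,0,-30],
    [0,0,-30]
  ],
  "turn": [0,0,0,0,0]
}}

```text
time_s: 7.42
eef_pos: [0.4978, -0.0868, 0.3321]
orientation: [[-1.0, 0.011, -0.003], [0.011, 1.0, 0.001], [0.003, 0.001, -1.0]]
wrist_force: [0.7, -0.9, 0.3]
gripper_width: 0.0403
grip_force: 0.0
```

Emit:
{"op": "apply_moves", "data": {
  "fingers": [0.43,0.43,0.43,0.43,0.43],
  "slide": [
    [30,0,-30],
    [30,0,0],
    [30,0,0],
    [30,0,0],
    [0,0,0]
  ],
  "turn": [0,0,0,0,0]
}}

```text
time_s: 7.83
eef_pos: [0.3747, -0.0849, 0.3605]
orientation: [[-1.0, 0.012, -0.003], [0.012, 1.0, 0.001], [0.004, 0.001, -1.0]]
wrist_force: [0.8, 0.0, 0.0]
gripper_width: 0.0398
grip_force: 0.0
```

```bash
python3 w.py w3; python3 - <<'E'
from bench import cams
import cv2
p=cams.get_image("scene")["pixels"][200:400,240:460];cv2.imwrite("pics/s3.png",cv2.resize(p,None,fx=3,fy=3,interpolation=2))
E
```

```text
[ 0.3747 -0.0849  0.3605] 0.03983991660559161 [ 0.3043 -0.0845  0.341 ]
y 1495.5
[339. 284.] [ 0.4138 -0.0716]
[370. 284.] [ 0.4141 -0.0476]
[370. 341.] [ 0.463  -0.0467]
[339. 341.] [ 0.4626 -0.0716]
c (354.5, 312.5) [ 0.4379 -0.0594]
y 1120.0
[339. 383.] [ 0.5013 -0.0717]
[369. 383.] [ 0.5016 -0.0468]
[369. 421.] [ 0.5387 -0.0461]
[339. 421.] [ 0.5383 -0.0717]
c (354.0, 402.0) [ 0.5197 -0.0591]
r 971.0
[269. 384.] [ 0.4874 -0.1265]
[303. 384.] [ 0.4878 -0.1003]
[303. 417.] [ 0.5176 -0.101 ]
[269. 417.] [ 0.5172 -0.1279]
c (286.0, 400.5) [ 0.5023 -0.1139]
```

View pics/s3.png

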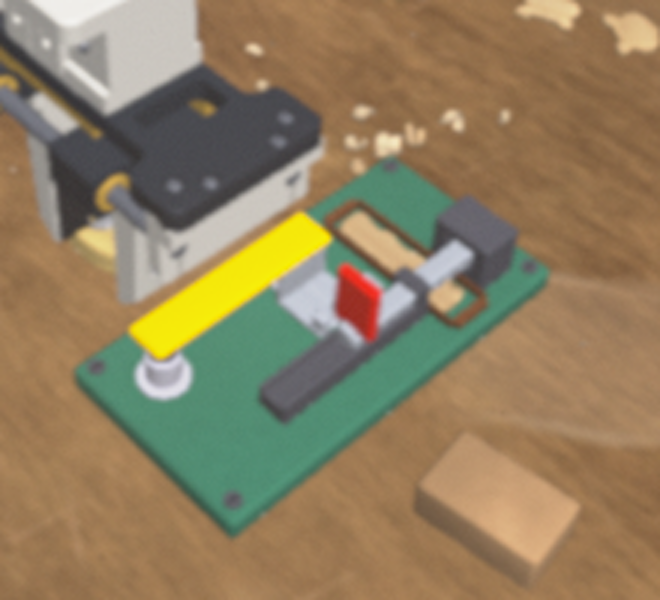

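View pics/w3.png

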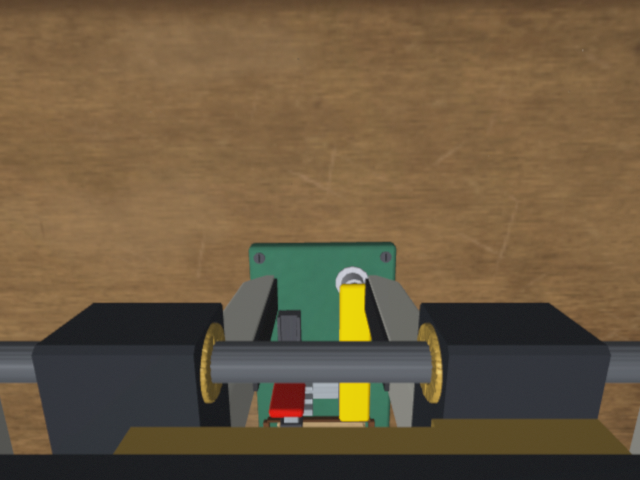

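The scene view shows the bolt's nose in the keeper, the red tab forward, and the strip and cork undisturbed. The wrist view also has the tab forward at v 384–417. I'll check numerically that the bar is back up.

```bash
python3 - <<'E'
from bench import cams;from h import *;import pickle
a=pickle.load(open("im.pkl","rb"))["scene"];b=cams.get_image("scene")
o=np.radians(0)
H=np.array([.5195,-.085,0])
for im in(a,b):
  m=blobs(mask(im["pixels"],"y"),1)[0]; print("bar",cv2.minAreaRect(m),m[m[:,0,1].argmax()],m[m[:,0,0].argmin()])
  m=blobs(mask(im["pixels"],"r"),1)[0][:,0]; lo=m[m[:,1].argmax()];tp=m[m[:,1].argmin()]
  print("tab low/top px",lo,tp,"x at z40/z80",plane(im,lo,.04)[:2],plane(im,tp,.08)[:2])
E
```

```text
bar ((316.6507263183594, 294.7232360839844), (15.06432819366455, 73.99547576904297), 55.980648040771484) [[291 318]] [[283 310]]
tab low/top px [343 327] [334 304] x at z40/z80 [ 0.47094213 -0.12513777] [ 0.46859971 -0.10569924]
bar ((316.6441955566406, 294.7134094238281), (15.07136058807373, 73.99075317382812), 55.95406723022461) [[293 319]] [[283 309]]
tab low/top px [362 311] [354 289] x at z40/z80 [ 0.51537898 -0.12305988] [ 0.51235456 -0.10486672]
```

```bash
python3 -c "
from bench import manip;print(manip.finish_job())"
```

```text
the job is handed in; nothing more can be done
None
```

The job is handed in: with the bar held down I pushed the bolt until it hit its stop, then took the fingers away. The bar sprang back to its starting height, and the last scene picture shows the strip and cork undisturbed. Bolt travel from that picture is about 44 mm (good to a few mm, against 46 mm fully home), and I did not check the thumb plane's position afterwards.

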